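# Put the kitchen storage jars back on their board in order of height

### The job

Put the four white storage jars back on the canister board in order of height, one upright and centred on each cork round: the tallest next to the oil bottle, stepping down to the smallest next to the salt cellar. Set each jar down without dropping it or tipping it over, and leave the bottle and the salt cellar where they stand.

Things in the scene. Friction and masses are not known exactly. Their poses are not given: they have to be found in the camera images.
- jar_150: The tallest of four lidded white stoneware storage jars: a straight round cylinder 64 mm in diameter and 150 mm high in all, the top 16 mm being a flat dark-wood lid of the same width, fixed to the jar. About 0.55 kg. Stands loose and upright on the table at the start, on the robot's side of the canister board. Origin: centre of its underside; z up.
- jar_120: The second tallest of four lidded white stoneware storage jars: a straight round cylinder 58 mm in diameter and 120 mm high in all, the top 16 mm being a flat dark-wood lid of the same width, fixed to the jar. About 0.4 kg. Stands loose and upright on the table at the start, on the robot's side of the canister board. Origin: centre of its underside; z up.
- jar_92: The third tallest of four lidded white stoneware storage jars: a straight round cylinder 52 mm in diameter and 92 mm high in all, the top 16 mm being a flat dark-wood lid of the same width, fixed to the jar. About 0.28 kg. Stands loose and upright on the table at the start, on the robot's side of the canister board. Origin: centre of its underside; z up.
- jar_66: The smallest of four lidded white stoneware storage jars: a straight round cylinder 46 mm in diameter and 66 mm high in all, the top 16 mm being a flat dark-wood lid of the same width, fixed to the jar. About 0.18 kg. Stands loose and upright on the table at the start, on the robot's side of the canister board. Origin: centre of its underside; z up.
- cork_a: One of four identical cork rounds, 70 mm across, 3 mm thick, fixed in a straight row, centres 85 mm apart, on a flat canister board (540 x 115 x 16 mm, no rim, lying on the table). The letters are shuffled and say nothing of the order in the row. Origin: centre of its underside, 16 mm above the table; the cork's top is 3 mm higher, 19 mm above the table.
- cork_b: One of four identical cork rounds, 70 mm across, 3 mm thick, fixed in a straight row, centres 85 mm apart, on a flat canister board (540 x 115 x 16 mm, no rim, lying on the table). The letters are shuffled and say nothing of the order in the row. Origin: centre of its underside, 16 mm above the table; the cork's top is 3 mm higher, 19 mm above the table.
- cork_c: One of four identical cork rounds, 70 mm across, 3 mm thick, fixed in a straight row, centres 85 mm apart, on a flat canister board (540 x 115 x 16 mm, no rim, lying on the table). The letters are shuffled and say nothing of the order in the row. Origin: centre of its underside, 16 mm above the table; the cork's top is 3 mm higher, 19 mm above the table.
- cork_d: One of four identical cork rounds, 70 mm across, 3 mm thick, fixed in a straight row, centres 85 mm apart, on a flat canister board (540 x 115 x 16 mm, no rim, lying on the table). The letters are shuffled and say nothing of the order in the row. Origin: centre of its underside, 16 mm above the table; the cork's top is 3 mm higher, 19 mm above the table.
- oil_bottle: Green glass oil bottle with a steel pourer, 58 mm in diameter, narrowing above 108 mm to a neck 26 mm wide, 190 mm high, 0.5 kg. Stands loose at one end of the canister board, in line with the corks, 100 mm (centre to centre) beyond the nearest one; which end varies. Origin: centre of its underside, 16 mm above the table; z up. It stays where it is.
- salt_cellar: Low round white marble salt cellar with a brass knob, 67 mm in diameter, 52 mm high, 0.25 kg. Stands loose at one end of the canister board, in line with the corks, 100 mm (centre to centre) beyond the nearest one; which end varies. Origin: centre of its underside, 16 mm above the table; z up. It stays where it is.
Things that resemble listed ones, but are neither listed nor needed, are in the scene too. What is shaped like the jar_66 but blue, pink or red is not meant.

How it is judged:
At the end, for the whole second after the job is handed in: Each jar stands upright (0.08 rad), still and released on its own cork, centres within 12 mm; counted from the oil bottle: tallest, second tallest, third tallest, smallest. Bottle and salt cellar upright, within 15 mm of where they were ((horizontal distance between jar_150 and cork_a below 0.012 m or horizontal distance between jar_150 and cork_b below 0.012 m or horizontal distance between jar_150 and cork_c below 0.012 m or horizontal distance between jar_150 and cork_d below 0.012 m) and horizontal distance between jar_150 and oil_bottle between 0.065 and 0.135 m and height (world z) of jar_150 between 0.016 and 0.023 m and angle between each of jar_150, jar_120, jar_92, jar_66, oil_bottle, salt_cellar's own z axis and vertical below 0.08 rad and linear speed of each of jar_150, jar_120, jar_92, jar_66, oil_bottle, salt_cellar below 0.02 m/s and angular speed of each of jar_150, jar_120, jar_92, jar_66 below 0.2 rad/s and (horizontal distance between jar_120 and cork_a below 0.012 m or horizontal distance between jar_120 and cork_b below 0.012 m or horizontal distance between jar_120 and cork_c below 0.012 m or horizontal distance between jar_120 and cork_d below 0.012 m) and horizontal distance between jar_120 and oil_bottle between 0.15 and 0.22 m and height (world z) of jar_120 between 0.016 and 0.023 m and (horizontal distance between jar_92 and cork_a below 0.012 m or horizontal distance between jar_92 and cork_b below 0.012 m or horizontal distance between jar_92 and cork_c below 0.012 m or horizontal distance between jar_92 and cork_d below 0.012 m) and horizontal distance between jar_92 and oil_bottle between 0.235 and 0.305 m and height (world z) of jar_92 between 0.016 and 0.023 m and (horizontal distance between jar_66 and cork_a below 0.012 m or horizontal distance between jar_66 and cork_b below 0.012 m or horizontal distance between jar_66 and cork_c below 0.012 m or horizontal distance between jar_66 and cork_d below 0.012 m) and horizontal distance between jar_66 and oil_bottle between 0.32 and 0.39 m and height (world z) of jar_66 between 0.016 and 0.023 m and distance of each of oil_bottle, salt_cellar from where it was at the start of the episode below 0.015 m); the robot touches nothing.
It fails at once if a jar is tipped over (angle between any of jar_150, jar_120, jar_92, jar_66's own z axis and vertical above 1 rad).
It fails at once if the oil bottle or the salt cellar is pushed aside (more than 15 mm) or knocked over (distance of any of oil_bottle, salt_cellar from where it was at the start of the episode above 0.015 m).
It fails at once if a jar is dropped (falls faster than 0.5 m/s with no finger touching it) ((linear speed of jar_150 above 0.5 m/s and contact force between jar_150 and the fingers below 0.1 N) or (linear speed of jar_120 above 0.5 m/s and contact force between jar_120 and the fingers below 0.1 N) or (linear speed of jar_92 above 0.5 m/s and contact force between jar_92 and the fingers below 0.1 N) or (linear speed of jar_66 above 0.5 m/s and contact force between jar_66 and the fingers below 0.1 N)).
It also fails if it takes over 112 s, if anything falls off the work surface, if the arm or the gripper's body presses on something with over 40 N, if the wrist force passes 120 N, or if a joint passes its speed limit or range.

### The arm

A 6-joint arm with a two-finger parallel gripper is mounted at the origin on the work surface. World frame = base frame: x ahead of the robot, y to its left, z up, the work surface at z = 0. Lengths are in m, angles in rad, forces in N, time in s.
With the tool pointing down it reaches from about 0.375 to 0.9 m from the base axis. Payload 3.1 kg.
Tool frame: the origin (TCP) lies at the very end of the fingers, on their centre line; the grasp point (between the pads) lies 19 mm behind it; z points along the fingers, y is the line along which they close (so a half turn about z gives the same grasp; the last joint's range is limited). The gripper opens to 87 mm and grips with 3 to 60 N. Pads are 19 mm wide; open, the fingers measure 117 mm over their backs; the gripper's body (75 mm by 190 mm) begins 51 mm behind the grasp point.
Start: joints at [-1.379, 0.527, 1.433, -0, 1.181, -0.178], TCP at [0.226, -0.582, 0.223] pointing down, gripper open.
Joint ranges: [-3.08, 3.08], [-0.75, 2.2], [0.22, 2.44], [-1.43, 4.57], [0, 2.65], [-2.85, 2.85]. Speed limits (rad/s): [2.79, 2.79, 3.14, 3.14, 3.14, 3.14].

### API

Orientations are given as a 3x3 rotation matrix whose columns are the frame's x, y, z axes.
In Python, from rig import ctrl, vision, finder gives the robot as it stands.
- The arm moves only by the tool drive_tool, never from a script. Its arguments are lists of equal length, an entry for each row: "offset": the shift along the tool's x, y, z in m, a list of three; "rot": the turn, a rotation vector about the tool's x, y, z in degrees, a list of three. In form: {"offset": [[dx, dy, dz], ...], "rot": [[wx, wy, wz], ...]}. A call has 1 to 12 rows; each row is the pose to reach, as a shift and turn from the pose commanded when the call began, along the tool's axes at that moment; what a row does not reach only later rows make up. A row lasts 1/12 s, in which the tool goes at most 41.7 mm and 7.16 degrees, less where a joint would pass 70% of its speed; a pose out of reach is approached as far as the arm can. A call with a gripper value outside its range is refused whole. "fingers" is the opening, from 0 (shut) to 1 (fully open), set as the call begins (left out, the last holds). The fingers move at their own pace and stop on an object; "newtons" is the grip in N (left out, the last holds). Time passes only in rows, so rows that repeat a pose let the fingers close. It gives the time, the measured TCP pose, the force, the opening and the grip force at its end, in the units of the state.
- ctrl.get_obs(): the state, without advancing time (a new reading comes with each control period).
- vision.snapshot(name): name is "side" or "top"; returns the picture (400x640x3 uint8, red, green, blue); there is no depth.
- vision.get_calibration(name): a dict with "fovy" (degrees; the focal length in pixels is half the picture's height over the tangent of half this angle, whatever the lens; pixels are square), "cx", "cy" (the principal point, pixels), "world_to_cam" (4x4, takes a point from world to camera coordinates). Camera axes: x right, y down, z forward; pixel columns grow to the right and rows downward; lengths in m; the calibration is good to about 2 mm. A picture is of the moment at which its call begins. get_calibration takes no time and is no camera call.
- ctrl.sign_off(): hands the job in; it is judged then, once.
Trained networks look in the newest picture that a camera, given by its name, has taken for a name from the list of things; names that differ only in an ending like _2 or _b are one class to them, and where a whole thing is asked for, a point or a joint stands for the part that bears it (a point fixed in the world has none). Each returns a list of dicts, best first, with "conf" (0 to 1); they miss things now and then, are a little off and sometimes report something else, mostly with a low value. They report only what shows in the picture. A call takes as long as a camera call. They do not tell look-alikes from the thing itself.
- finder.boxes_of(name, camera): "bbox" ([left, top, right, bottom] in pixels, round what is visible of it).
- finder.spot_point(name, camera): "location" ([row, column] in pixels: a listed point, or the origin of a listed thing).
The state is a dict: "t": time; "q": joint angles; "qd": joint speeds; "joint_torque": joint torques, N m; "ee_pos": TCP position; "tool_rot": TCP orientation; "wrist_force": force on the tool from outside, world axes, zero at the start; "torque": the same for the moment, N m; "gripper_width": finger opening in m; "gripper_force": force on a finger pad.
Only numpy, scipy, OpenCV 4.12 (cv2) and the standard library are available. Lean on these libraries where they do the work, as an engineer would, in place of code of your own. Each camera call takes 0.05 s, during which the arm holds its last target. There are 200 camera calls.

## Working session

There is one attempt and no reset: what is moved stays moved. The work goes in short steps, Python scripts to look and compute and a tool call to move; the robot and the scene stay as the last step left them, time stands still between calls to the robot, and variables do not carry over. Pictures are saved under pics/ and viewed, at most 14 in all, crops included, and the job is handed in when it is done.

Besides the shell and the picture viewer there is one more tool, called after "Request:" by a JSON object that holds its "op" and its "data". drive_tool: Moves the arm, as the interface text tells. Its arguments: {"type":"object","properties":{"offset":{"type":"array","items":{"type":"array","items":{"type":"number"}}},"rot":{"type":"array","items":{"type":"array","items":{"type":"number"}}},"fingers":{"type":"number"},"newtons":{"type":"number"}},"required":["offset","rot"]}

```bash
mkdir -p pics; ls; cat > h.py <<'E'
import numpy as np, cv2
from rig import ctrl, vision, finder
def ray(cam,u,v):
    c=vision.get_calibration(cam); f=200/np.tan(np.radians(c["fovy"])/2)
    M=np.array(c["world_to_cam"]); R=M[:3,:3]; t=M[:3,3]
    return -R.T@t, R.T@np.array([(u-c["cx"])/f,(v-c["cy"])/f,1])
def at(cam,u,v,z):
    o,d=ray(cam,u,v); return o+d*(z-o[2])/d[2]
def proj(cam,p):
    c=vision.get_calibration(cam); f=200/np.tan(np.radians(c["fovy"])/2)
    M=np.array(c["world_to_cam"]); q=M[:3,:3]@np.array(p)+M[:3,3]
    return np.array([c["cx"]+f*q[0]/q[2], c["cy"]+f*q[1]/q[2]])
def save(img,n): cv2.imwrite("pics/"+n,cv2.cvtColor(img,cv2.COLOR_RGB2BGR))
E
python3 - <<'E'
from h import *
np.set_printoptions(precision=3,suppress=True)
for c in("top","side"):
    save(vision.snapshot(c),c+"0.png"); k=vision.get_calibration(c); print(c,ray(c,320,200),k["fovy"])
for n,z in [("jar_150",0),("jar_120",0),("jar_92",0),("jar_66",0),("cork_a",.016),("oil_bottle",.016),("salt_cellar",.016)]:
    for c in("top","side"):
        for r in finder.spot_point(n,c)[:6]:
            v,u=r["location"]; print(n,c,round(r["conf"],2),round(u),round(v),at(c,u,v,z)[:2])
print(ctrl.get_obs())
E
```

```text
pics
top (array([0.404, 0.005, 0.771]), array([ 0.166,  0.009, -0.986])) 55.642006579993804
side (array([0.123, 0.509, 0.769]), array([ 0.405, -0.5  , -0.766])) 45.47074054820402
jar_150 top 0.88 448 273 [ 0.38  -0.237]
jar_150 top 0.8 279 254 [0.426 0.098]
jar_150 top 0.69 371 239 [ 0.45  -0.088]
jar_150 top 0.6 220 268 [0.401 0.218]
jar_150 top 0.59 353 299 [ 0.335 -0.046]
jar_150 top 0.56 329 235 [ 0.461 -0.003]
jar_150 side 0.97 438 161 [ 0.385 -0.24 ]
jar_150 side 0.86 380 191 [ 0.442 -0.088]
jar_150 side 0.77 309 306 [0.397 0.215]
jar_150 side 0.76 348 208 [ 0.47 -0.01]
jar_150 side 0.73 413 226 [ 0.338 -0.049]
jar_150 side 0.72 425 198 [ 0.354 -0.127]
jar_120 top 0.88 448 273 [ 0.38  -0.237]
jar_120 top 0.8 279 254 [0.426 0.098]
jar_120 top 0.69 371 239 [ 0.45  -0.088]
jar_120 top 0.6 220 268 [0.401 0.218]
jar_120 top 0.59 353 299 [ 0.335 -0.046]
jar_120 top 0.56 329 235 [ 0.461 -0.003]
jar_120 side 0.97 438 161 [ 0.385 -0.24 ]
jar_120 side 0.86 380 191 [ 0.442 -0.088]
jar_120 side 0.77 309 306 [0.397 0.215]
jar_120 side 0.76 348 208 [ 0.47 -0.01]
jar_120 side 0.73 413 226 [ 0
[... 1395 characters left out ...]
6]
oil_bottle top 0.65 458 166 [ 0.592 -0.268]
oil_bottle side 0.97 370 114 [ 0.587 -0.268]
salt_cellar top 0.98 234 136 [0.672 0.189]
salt_cellar side 0.69 206 219 [0.676 0.192]
{'t': 0.8, 'q': array([-1.378,  0.527,  1.433, -0.   ,  1.181, -0.178]), 'qd': array([-0.   , -0.001,  0.002,  0.   , -0.001,  0.001]), 'joint_torque': array([ -0.001, -43.995, -17.698,   0.063,   0.05 ,  -0.   ]), 'ee_pos': array([ 0.227, -0.583,  0.223]), 'tool_rot': array([[ 0.932,  0.362,  0.   ],
       [ 0.362, -0.932, -0.   ],
       [-0.   ,  0.   , -1.   ]]), 'wrist_force': array([-0.112,  0.025,  0.592]), 'torque': array([-0.026,  0.042, -0.014]), 'gripper_force': 0.0, 'gripper_width': 0.08735579734114442}
```

View pics/top0.png

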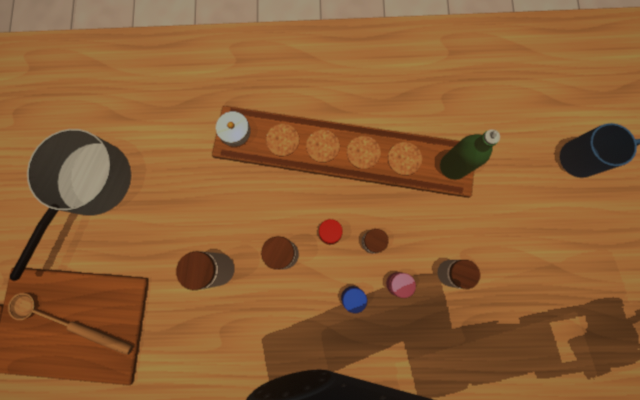

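View pics/side0.png

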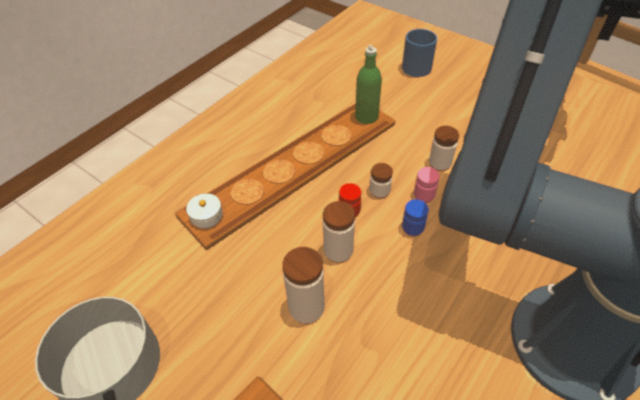

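The top view shows the lids of jar_150 at (197,270), jar_120 at (279,253), jar_92 at (463,273) and jar_66 at (375,240). The look-alikes are red (330,231), pink (402,285) and blue (354,299). Only the one at (375,240) has a dark lid and a white body, so it fits jar_66. The bottle stands at the right end and the salt cellar at the left. Next I refine by segmentation and confirm in one crop.

```bash
cat > seg.py <<'E'
from h import *
np.set_printoptions(precision=4,suppress=True)
def blob(img,u,v,r,rgbtest):
    u,v=int(u),int(v); y0,x0=max(v-r,0),max(u-r,0)
    m=rgbtest(img[y0:v+r,x0:u+r].astype(int)).astype(np.uint8)
    m=cv2.morphologyEx(m,cv2.MORPH_OPEN,np.ones((3,3)))
    m=cv2.morphologyEx(m,cv2.MORPH_CLOSE,np.ones((5,5)))
    n,l,s,c=cv2.connectedComponentsWithStats(m)
    if n<2: return None
    k=1+np.argmax(s[1:,4]); cn,_=cv2.findContours((l==k).astype(np.uint8),0,2)
    h=cv2.convexHull(max(cn,key=len)); e=cv2.fitEllipse(h)
    return e[0][0]+x0,e[0][1]+y0,e[1],s[k,4]
E
python3 - <<'E'
from seg import *
t=cv2.imread("pics/top0.png")[:,:,::-1]; s=cv2.imread("pics/side0.png")[:,:,::-1]
for u,v in [(197,270),(279,253),(463,273),(375,240),(300,235)]: print("lid px",t[v,u])
for u,v in [(282,140),(323,146),(364,152),(405,158),(303,142),(340,170)]: print("cork px",t[v,u])
a=cv2.resize(t[210:320,310:490],None,fx=4,fy=4); b=cv2.resize(s[110:250,330:470],None,fx=3,fy=3)
c=np.zeros((440,720+420,3),np.uint8)
c=np.vstack([cv2.resize(t[210:310,320:480],(640,300),interpolation=2)]); 
d=cv2.resize(s[120:240,330:490],(640,290),interpolation=2)
save(np.vstack([c,d]),"crop.png")
E
```

```text
lid px [89 43 21]
lid px [94 46 23]
lid px [82 40 19]
lid px [88 43 20]
lid px [143  91  47]
cork px [159  98  49]
cork px [159 101  50]
cork px [158 100  50]
cork px [154  94  47]
cork px [143  75  32]
cork px [84 40 19]
```

View pics/crop.png

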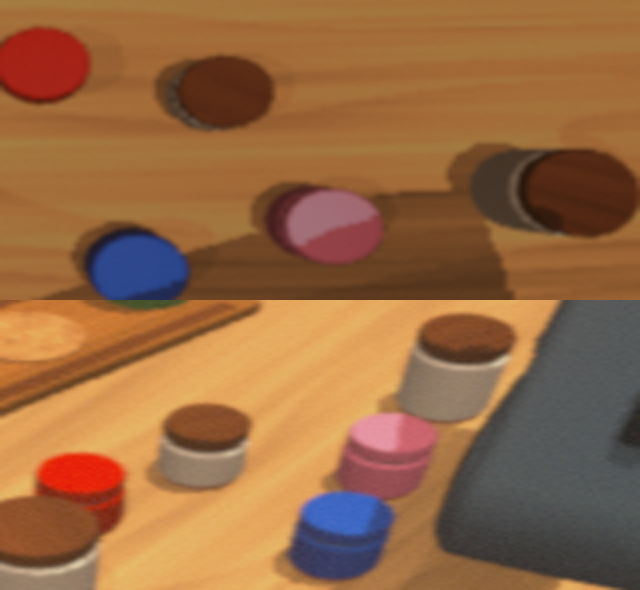

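The crop confirms it: jar_66 is white with a dark lid at top-view (375,240), and the red, pink and blue ones are decoys. Now I measure positions.

```bash
python3 - <<'E'
from seg import *
T={"150":((197,270),.15),"120":((279,253),.12),"92":((463,273),.092),"66":((375,240),.066)}
t=cv2.imread("pics/top0.png")[:,:,::-1]
lid=lambda a:(a[...,0]<112)&(a[...,0]>60)&(a[...,0]>1.75*a[...,1])
for n,((u,v),z) in T.items():
    b=blob(t,u,v,26,lid); print(n,np.array(b[:2]),b[2],b[3],at("top",b[0],b[1],z)[:2])
# corks: lighter than board
cork=lambda a:(a[...,1]>84)
P=[]
for u,v in [(282,140),(323,146),(364,152),(405,158)]:
    b=blob(t,u,v,20,cork); p=at("top",b[0],b[1],.019)[:2];P.append(p); print("cork",np.array(b[:2]),b[2],b[3],p)
P=np.array(P); print(np.linalg.norm(np.diff(P,axis=0),axis=1))
s=cv2.imread("pics/side0.png")[:,:,::-1]
for u,v in [(247,192),(278,171),(307,153),(336,135)]:
    print("side",s[v,u],s[v,u-15], at("side",u,v,.019))
for n,((u,v),z) in T.items():
    p=at("top",*blob(t,u,v,26,lid)[:2],z); q=proj("side",p); print(n,"side",q, s[int(q[1]),int(q[0])])
E
```

```text
150 [194.4775 270.1022] (35.98903274536133, 38.19377899169922) 1087 [0.399  0.2183]
120 [277.1754 252.1852] (31.503990173339844, 32.31292724609375) 808 [0.4255 0.0871]
92 [465.3218 273.6324] (26.8198299407959, 28.954317092895508) 596 [ 0.3813 -0.2371]
66 [376.0336 240.044 ] (22.775667190551758, 23.416746139526367) 428 [ 0.4449 -0.0892]
cork [281.9159 139.0305] (31.906259536743164, 32.748382568359375) 812 [0.6615 0.0882]
cork [322.2923 145.2052] (32.304481506347656, 33.30497741699219) 838 [0.6453 0.0047]
cork [363.1478 151.5243] (31.633544921875, 33.71620178222656) 841 [ 0.629  -0.0787]
cork [404.7364 157.9931] (31.93837547302246, 33.84747314453125) 839 [ 0.6125 -0.1626]
[0.0851 0.085  0.0855]
side [229 159  86] [228 162  84] [0.6564 0.0924 0.019 ]
side [228 157  80] [217 144  76] [0.6433 0.0083 0.019 ]
side [229 159  83] [201 125  54] [ 0.6269 -0.0722  0.019 ]
side [229 156  83] [211 134  66] [ 0.6093 -0.1582  0.019 ]
150 side [302.0448 260.9476] [143  82  41]
120 side [338.2916 211.211 ] [144  83  47]
92 side [446.3378 131.6493] [133  76  39]
66 side [381.4348 168.6836] [132  73  40]
```

Request:
{"op": "drive_tool", "data": {"offset": [[0.029,-0.029,0],[0.058,-0.058,0],[0.087,-0.087,0],[0.116,-0.116,0],[0.145,-0.145,0],[0.174,-0.174,0],[0.203,-0.203,0],[0.232,-0.232,0],[0.261,-0.261,0],[0.29,-0.29,0],[0.319,-0.319,0.01],[0.348,-0.348,0.02]], "rot": [[0,0,-5],[0,0,-10],[0,0,-15],[0,0,-20],[0,0,-25],[0,0,-30],[0,0,-35],[0,0,-40],[0,0,-45],[0,0,-50],[0,0,-55],[0,0,-57.7]], "fingers": 1, "newtons": 25}}

```text
t: 1.8
ee_pos: [0.4254, -0.1316, 0.2034]
tool_rot: [[0.188, 0.982, 0.003], [0.982, -0.188, -0.002], [-0.001, 0.003, -1.0]]
wrist_force: [1.2, 0.7, -0.6]
gripper_width: 0.0871
gripper_force: 0.0
```

```bash
cat > go.py <<'E'
import sys
from h import *
np.set_printoptions(precision=4,suppress=True)
o=ctrl.get_obs(); R=np.array(o["tool_rot"]); p=np.array(o["ee_pos"])
print("t",o["t"],"p",p,"yang",np.degrees(np.arctan2(R[1,1],R[0,1])),"z",R[:,2],"w",o["gripper_width"],"F",o["gripper_force"])
for a in sys.argv[1:]:
    q=np.array([float(x) for x in a.split(",")]); print(a,"offset",R.T@(q-p))
E
python3 go.py .445,-.089,.12 .445,-.089,.019
```

```text
t 1.8 p [ 0.4254 -0.1316  0.2034] yang -10.863338361520068 z [ 0.0026 -0.0016 -1.    ] w 0.08713679967851615 F 0.0
.445,-.089,.12 offset [0.0456 0.011  0.0834]
.445,-.089,.019 offset [0.0457 0.0107 0.1844]
```

Request:
{"op": "drive_tool", "data": {"offset": [[0.023,0.006,0.03],[0.0456,0.011,0.06],[0.0456,0.011,0.09],[0.0456,0.011,0.115],[0.0456,0.011,0.14],[0.0456,0.011,0.14],[0.0456,0.011,0.14]], "rot": [[0,0,0],[0,0,0],[0,0,0],[0,0,0],[0,0,0],[0,0,0],[0,0,0]]}}

```text
t: 2.38
ee_pos: [0.4433, -0.0901, 0.0622]
tool_rot: [[0.192, 0.981, -0.003], [0.981, -0.192, 0.001], [0.001, -0.003, -1.0]]
wrist_force: [-0.9, -0.3, 0.5]
gripper_width: 0.0872
gripper_force: 0.0
```

```bash
python3 go.py .445,-.089,.021; python3 - <<'E'
from h import *
a=vision.snapshot("top");b=vision.snapshot("side"); save(np.vstack([a[150:330,240:480],b[100:280,280:520]]).repeat(2,0)[:720:1].repeat(2,1)[:600] if 0 else cv2.resize(np.hstack([a[140:340,240:480],b[80:280,280:520]]),(800,333)),"p1.png")
E
```

```text
t 2.3833 p [ 0.4433 -0.0901  0.0622] yang -11.049415600376717 z [-0.0027  0.0013 -1.    ] w 0.08715529241773562 F 0.0
.445,-.089,.021 offset [0.0013 0.0016 0.0411]
```

View pics/p1.png

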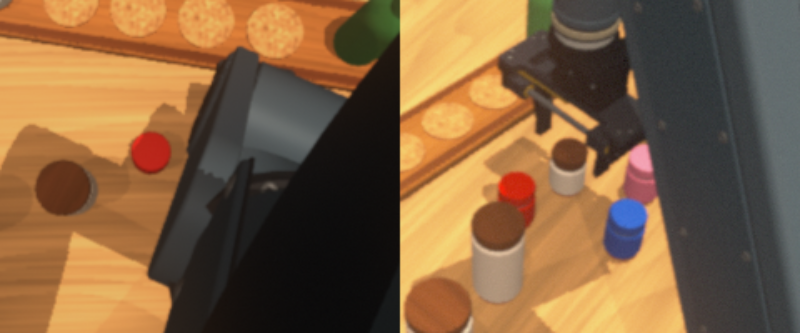

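The side view (right half) shows jar_66 at (568,165) sitting between the two open fingers. I descend and close.

Request:
{"op": "drive_tool", "data": {"offset": [[0.001,0.001,0.02],[0.001,0.001,0.038],[0.001,0.001,0.041],[0.001,0.001,0.041]], "rot": [[0,0,0],[0,0,0],[0,0,0],[0,0,0]]}}

```text
t: 2.82
ee_pos: [0.4453, -0.0899, 0.0225]
tool_rot: [[0.192, 0.981, 0.001], [0.981, -0.192, -0.0], [-0.0, 0.001, -1.0]]
wrist_force: [0.0, -0.1, -0.3]
gripper_width: 0.087
gripper_force: 0.0
```

Request:
{"op": "drive_tool", "data": {"offset": [[0,0,0],[0,0,0],[0,0,0],[0,0,0],[0,0,0],[0,0,0],[0,0,0],[0,0,0]], "rot": [[0,0,0],[0,0,0],[0,0,0],[0,0,0],[0,0,0],[0,0,0],[0,0,0],[0,0,0]], "fingers": 0, "newtons": 20}}

```text
t: 3.48
ee_pos: [0.4451, -0.0896, 0.0219]
tool_rot: [[0.192, 0.981, 0.0], [0.981, -0.192, -0.0], [-0.0, 0.0, -1.0]]
wrist_force: [-0.2, -0.0, 1.8]
gripper_width: 0.0457
gripper_force: 20.0
```

```bash
python3 go.py .445,-.089,.10 .6615,.0882,.10 .6615,.0882,.04
```

```text
t 3.4833 p [ 0.4451 -0.0896  0.0219] yang -11.054383977850698 z [ 0.0001 -0.     -1.    ] w 0.04569762098062295 F 20.000119626056403
.445,-.089,.10 offset [ 0.0006 -0.0002 -0.0781]
.6615,.0882,.10 offset [ 0.216   0.1783 -0.0781]
.6615,.0882,.04 offset [ 0.216   0.1783 -0.0181]
```

Request:
{"op": "drive_tool", "data": {"offset": [[0,0,-0.02],[0,0,-0.05],[0.01,0.008,-0.078],[0.037,0.03,-0.085],[0.064,0.052,-0.085],[0.091,0.074,-0.085],[0.118,0.096,-0.085],[0.145,0.118,-0.085],[0.172,0.14,-0.085],[0.196,0.162,-0.08],[0.21,0.174,-0.07],[0.216,0.177,-0.055]], "rot": [[0,0,0],[0,0,0],[0,0,0],[0,0,0],[0,0,0],[0,0,0],[0,0,0],[0,0,0],[0,0,0],[0,0,0],[0,0,0],[0,0,0]]}}

```text
t: 4.48
ee_pos: [0.6641, 0.0907, 0.0773]
tool_rot: [[0.19, 0.982, 0.006], [0.982, -0.19, 0.0], [0.002, 0.006, -1.0]]
wrist_force: [1.0, -1.3, -2.8]
gripper_width: 0.0456
gripper_force: 20.0
```

Request:
{"op": "drive_tool", "data": {"offset": [[0,0,0],[0,0,0],[0,0,0]], "rot": [[0,0,0],[0,0,0],[0,0,0]]}}

```text
t: 4.73
ee_pos: [0.659, 0.088, 0.0764]
tool_rot: [[0.192, 0.981, -0.002], [0.981, -0.192, -0.0], [-0.001, -0.002, -1.0]]
wrist_force: [0.1, 0.2, -2.5]
gripper_width: 0.0455
gripper_force: 20.0
```

```bash
python3 go.py .661,.0885,.041; python3 - <<'E'
from h import *
a=vision.snapshot("top");b=vision.snapshot("side"); save(cv2.resize(np.hstack([a[60:260,160:400],b[80:280,140:380]]),(800,333)),"p2.png")
E
```

```text
t 4.7333 p [0.659  0.088  0.0764] yang -11.068153785304428 z [-0.0023 -0.0002 -1.    ] w 0.04553636870079276 F 19.999963066074997
.661,.0885,.041 offset [0.0009 0.002  0.0354]
```

View pics/p2.png

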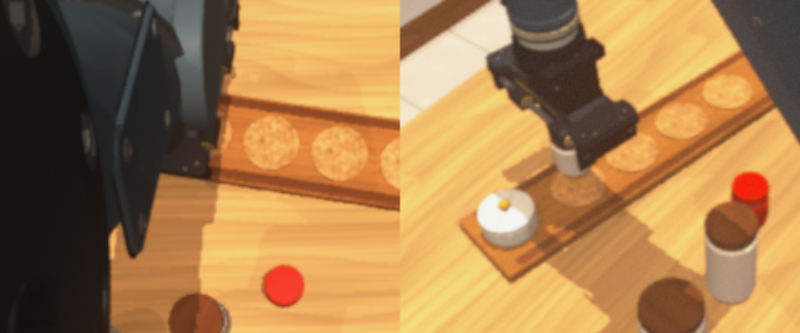

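The held jar_66 hangs over the cork at side crop (578,188), which is the one next to the salt cellar at (505,217). I lower it gently.

Request:
{"op": "drive_tool", "data": {"offset": [[0.001,0.001,0.012],[0.001,0.001,0.022],[0.001,0.001,0.029],[0.001,0.001,0.033],[0.001,0.001,0.035],[0.001,0.001,0.036],[0.001,0.001,0.036],[0.001,0.001,0.036]], "rot": [[0,0,0],[0,0,0],[0,0,0],[0,0,0],[0,0,0],[0,0,0],[0,0,0],[0,0,0]]}}

```text
t: 5.5
ee_pos: [0.6614, 0.0892, 0.041]
tool_rot: [[0.192, 0.981, 0.0], [0.981, -0.192, -0.0], [0.0, 0.0, -1.0]]
wrist_force: [-0.7, -1.1, 1.0]
gripper_width: 0.0457
gripper_force: 20.0
```

Request:
{"op": "drive_tool", "data": {"offset": [[0,0,0],[0,0,0],[0,0,0],[0,0,0],[0,0,0],[0,0,-0.02],[0,0,-0.05],[0,0,-0.08],[0,0,-0.12],[0,0,-0.14],[0,0,-0.14]], "rot": [[0,0,0],[0,0,0],[0,0,0],[0,0,0],[0,0,0],[0,0,0],[0,0,0],[0,0,0],[0,0,0],[0,0,0],[0,0,0]], "fingers": 1}}

```text
t: 6.42
ee_pos: [0.6653, 0.0893, 0.1874]
tool_rot: [[0.192, 0.981, 0.013], [0.981, -0.192, -0.0], [0.002, 0.012, -1.0]]
wrist_force: [0.2, 0.0, 1.2]
gripper_width: 0.0866
gripper_force: 0.0
```

```bash
python3 go.py .3813,-.2371,.18 .3813,-.2371,.046
```

```text
t 6.4167 p [0.6653 0.0893 0.1874] yang -11.044960615811211 z [ 0.0126 -0.0003 -0.9999] w 0.08661967104285213 F 0.0
.3813,-.2371,.18 offset [-0.3748 -0.2163  0.0039]
.3813,-.2371,.046 offset [-0.3751 -0.218   0.1379]
```

Request:
{"op": "drive_tool", "data": {"offset": [[-0.02,-0.011,0],[-0.053,-0.03,0],[-0.087,-0.049,0],[-0.121,-0.068,0],[-0.156,-0.088,0],[-0.19,-0.108,0],[-0.225,-0.128,0],[-0.26,-0.148,0],[-0.294,-0.167,0],[-0.328,-0.186,0],[-0.358,-0.203,0],[-0.374,-0.212,0]], "rot": [[0,0,0],[0,0,0],[0,0,0],[0,0,0],[0,0,0],[0,0,0],[0,0,0],[0,0,0],[0,0,0],[0,0,0],[0,0,0],[0,0,0]]}}

```text
t: 7.42
ee_pos: [0.3791, -0.2392, 0.1804]
tool_rot: [[0.194, 0.981, -0.001], [0.981, -0.194, -0.0], [-0.0, -0.001, -1.0]]
wrist_force: [0.3, -0.7, -0.1]
gripper_width: 0.0869
gripper_force: 0.0
```

Request:
{"op": "drive_tool", "data": {"offset": [[0,0,0.02],[0,0,0.04],[0,0,0.06],[0,0,0.06]], "rot": [[0,0,0],[0,0,0],[0,0,0],[0,0,0]]}}

```text
t: 7.75
ee_pos: [0.3794, -0.2355, 0.1179]
tool_rot: [[0.193, 0.981, -0.005], [0.981, -0.193, 0.005], [0.004, -0.006, -1.0]]
wrist_force: [-0.1, -0.4, -0.3]
gripper_width: 0.0869
gripper_force: 0.0
```

```bash
python3 go.py .3813,-.2371,.046;  python3 - <<'E'
from seg import *
t=vision.snapshot("top"); b=vision.snapshot("side")
lid=lambda a:(a[...,0]>45)&(a[...,0]<165)&(a[...,0]>1.6*a[...,1])
p=proj("top",(.661,.0885,.085)); r=blob(t,*p,18,lid); print(r,p,at("top",r[0],r[1],.085))
save(cv2.resize(np.hstack([t[60:360,200:500],b[60:360,170:470]]),(800,400)),"p3.png")
E
```

```text
t 7.75 p [ 0.3794 -0.2355  0.1179] yang -11.109745592137864 z [-0.0052  0.0054 -1.    ] w 0.0868615121275228 F 0.0
.3813,-.2371,.046 offset [-0.0015  0.0026  0.0719]
(255.19397354125977, 128.1656665802002, (35.358394622802734, 85.90836334228516), np.int32(937)) [277.8602 128.0472] [0.6623 0.1319 0.085 ]
```

View pics/p3.png

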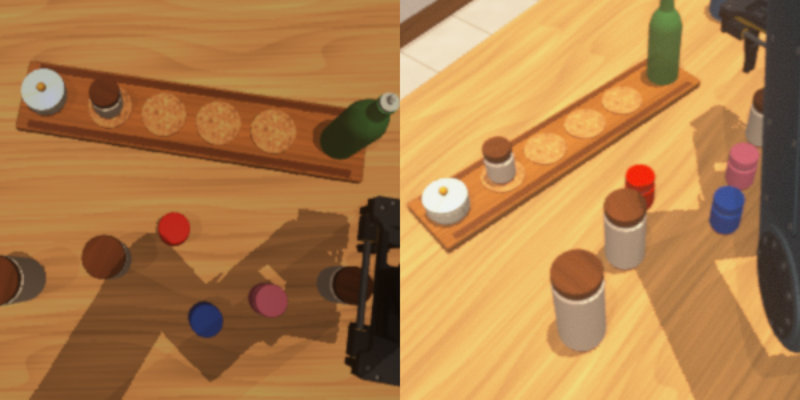

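jar_66 stands on its cork, with its lid at top px about (279,129) against (278,128) expected. Now I pick jar_92.

Request:
{"op": "drive_tool", "data": {"offset": [[0,0.001,0.025],[0,0.001,0.05],[0,0.001,0.07],[0,0.001,0.076],[0,0.001,0.076]], "rot": [[0,0,0],[0,0,0],[0,0,0],[0,0,0],[0,0,0]]}}

```text
t: 8.27
ee_pos: [0.3825, -0.237, 0.0444]
tool_rot: [[0.191, 0.982, -0.001], [0.982, -0.191, 0.001], [0.001, -0.001, -1.0]]
wrist_force: [-0.2, -0.3, 0.1]
gripper_width: 0.0874
gripper_force: 0.0
```

Request:
{"op": "drive_tool", "data": {"offset": [[0,0,0],[0,0,0],[0,0,0],[0,0,0],[0,0,0],[0,0,0],[0,0,0],[0,0,0]], "rot": [[0,0,0],[0,0,0],[0,0,0],[0,0,0],[0,0,0],[0,0,0],[0,0,0],[0,0,0]], "fingers": 0, "newtons": 25}}

```text
t: 8.93
ee_pos: [0.3824, -0.2373, 0.0452]
tool_rot: [[0.192, 0.981, -0.0], [0.981, -0.192, -0.0], [-0.0, -0.0, -1.0]]
wrist_force: [-2.0, 0.5, 5.8]
gripper_width: 0.0516
gripper_force: 25.0
```

```bash
python3 go.py .6453,.0047,.12 
```

```text
t 8.9333 p [ 0.3824 -0.2373  0.0452] yang -11.051292554842105 z [-0.0001 -0.     -1.    ] w 0.051615289298562524 F 25.000147798564285
.6453,.0047,.12 offset [ 0.2879  0.2117 -0.0749]
```

Request:
{"op": "drive_tool", "data": {"offset": [[0,0,-0.02],[0,0,-0.045],[0.012,0.009,-0.07],[0.04,0.029,-0.08],[0.068,0.05,-0.08],[0.096,0.071,-0.08],[0.124,0.092,-0.08],[0.152,0.112,-0.08],[0.18,0.133,-0.08],[0.208,0.153,-0.08],[0.236,0.174,-0.08],[0.26,0.191,-0.075]], "rot": [[0,0,0],[0,0,0],[0,0,0],[0,0,0],[0,0,0],[0,0,0],[0,0,0],[0,0,0],[0,0,0],[0,0,0],[0,0,0],[0,0,0]]}}

```text
t: 9.93
ee_pos: [0.6217, -0.0168, 0.1197]
tool_rot: [[0.191, 0.982, 0.001], [0.982, -0.191, 0.0], [0.0, 0.001, -1.0]]
wrist_force: [1.7, -1.1, -2.0]
gripper_width: 0.0514
gripper_force: 25.0
```

Request:
{"op": "drive_tool", "data": {"offset": [[0.015,0.011,0.005],[0.024,0.018,0.015],[0.028,0.021,0.025],[0.028,0.021,0.03],[0.028,0.021,0.03],[0.028,0.021,0.03]], "rot": [[0,0,0],[0,0,0],[0,0,0],[0,0,0],[0,0,0],[0,0,0]]}}

```text
t: 10.43
ee_pos: [0.644, 0.0037, 0.0887]
tool_rot: [[0.193, 0.981, -0.004], [0.981, -0.193, 0.0], [-0.0, -0.004, -1.0]]
wrist_force: [0.5, 0.1, -2.6]
gripper_width: 0.0515
gripper_force: 25.0
```

```bash
python3 go.py .6448,.0047,.064
```

```text
t 10.4333 p [0.644  0.0037 0.0887] yang -11.123980602726393 z [-0.0036  0.0002 -1.    ] w 0.051509848495575376 F 24.99981346540153
.6448,.0047,.064 offset [0.0011 0.0007 0.0247]
```

Request:
{"op": "drive_tool", "data": {"offset": [[0.001,0,0.008],[0.001,0,0.015],[0.001,0,0.02],[0.001,0,0.023],[0.001,0,0.025],[0.001,0,0.025],[0.001,0,0.025]], "rot": [[0,0,0],[0,0,0],[0,0,0],[0,0,0],[0,0,0],[0,0,0],[0,0,0]]}}

```text
t: 11.02
ee_pos: [0.6462, 0.0056, 0.0649]
tool_rot: [[0.192, 0.981, 0.0], [0.981, -0.192, -0.0], [0.0, 0.0, -1.0]]
wrist_force: [0.3, 0.4, -2.1]
gripper_width: 0.0515
gripper_force: 25.0
```

Request:
{"op": "drive_tool", "data": {"offset": [[0,0,0.001],[0,0,0.0015],[0,0,0.0015]], "rot": [[0,0,0],[0,0,0],[0,0,0]]}}

```text
t: 11.27
ee_pos: [0.6465, 0.0056, 0.0642]
tool_rot: [[0.192, 0.981, 0.001], [0.981, -0.192, -0.0], [0.0, 0.001, -1.0]]
wrist_force: [-1.0, 0.2, 3.4]
gripper_width: 0.0517
gripper_force: 25.0
```

Request:
{"op": "drive_tool", "data": {"offset": [[0,0,0],[0,0,0],[0,0,0],[0,0,0],[0,0,0],[0,0,-0.02],[0,0,-0.05],[0,0,-0.08],[0,0,-0.11],[0,0,-0.135],[0.002,-0.015,-0.14],[0.006,-0.04,-0.14]], "rot": [[0,0,0],[0,0,0],[0,0,0],[0,0,0],[0,0,0],[0,0,0],[0,0,0],[0,0,0],[0,0,0],[0,0,0],[0,0,0],[0,0,0]], "fingers": 1}}

```text
t: 12.27
ee_pos: [0.6119, 0.018, 0.2065]
tool_rot: [[0.193, 0.981, 0.01], [0.981, -0.193, -0.002], [0.0, 0.01, -1.0]]
wrist_force: [0.5, -0.2, -0.6]
gripper_width: 0.0869
gripper_force: 0.0
```

Request:
{"op": "drive_tool", "data": {"offset": [[0.005,-0.035,0],[0.011,-0.07,0],[0.017,-0.105,0],[0.023,-0.14,0],[0.028,-0.17,0],[0.031,-0.188,0],[0.032,-0.193,0.01],[0.032,-0.193,0.03],[0.032,-0.193,0.04],[0.032,-0.193,0.04]], "rot": [[0,0,0],[0,0,0],[0,0,0],[0,0,0],[0,0,0],[0,0,0],[0,0,0],[0,0,0],[0,0,0],[0,0,0]]}}

```text
t: 13.1
ee_pos: [0.423, 0.0878, 0.1619]
tool_rot: [[0.192, 0.981, -0.004], [0.981, -0.192, 0.0], [-0.001, -0.004, -1.0]]
wrist_force: [-0.1, -0.4, 0.0]
gripper_width: 0.0872
gripper_force: 0.0
```

```bash
python3 go.py .4255,.0871,.068;  python3 - <<'E'
from seg import *
t=vision.snapshot("top"); b=vision.snapshot("side")
for n,p in (("66",(.661,.0885,.085)),("92",(.6453,.0047,.111)),("cork",(.6453,.0047,.019))): print(n,proj("top",p),proj("side",p))
save(cv2.resize(np.hstack([t[60:360,200:500],b[60:360,170:470]]),(800,400)),"p4.png")
E
```

```text
t 13.1 p [0.423  0.0878 0.1619] yang -11.042041346267352 z [-0.0038  0.0002 -1.    ] w 0.08716039601485633 F 0.0
.4255,.0871,.068 offset [-0.0002  0.0029  0.0939]
66 [277.8602 128.0472] [241.9214 168.0178]
92 [321.885  129.6778] [274.2016 138.1916]
cork [322.2914 145.1966] [278.3661 169.6319]
```

View pics/p4.png

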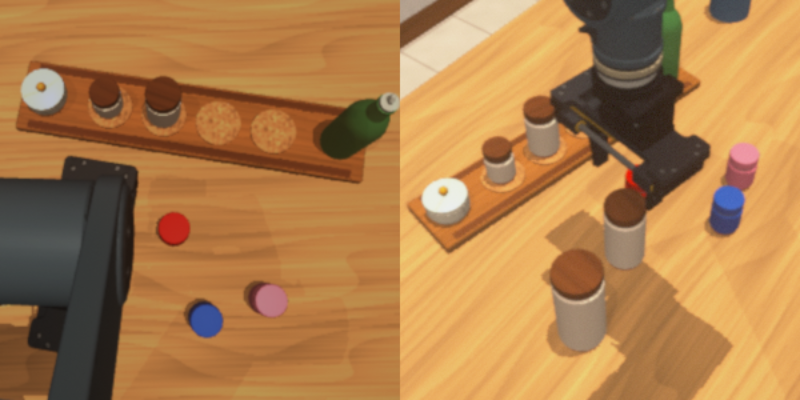

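jar_92's lid is at top px (322,130), matching the predicted (322,130). Next I descend onto jar_120.

Request:
{"op": "drive_tool", "data": {"offset": [[0,0.001,0.025],[0,0.001,0.05],[0,0.001,0.075],[0,0.001,0.09],[0,0.001,0.095],[0,0.001,0.095]], "rot": [[0,0,0],[0,0,0],[0,0,0],[0,0,0],[0,0,0],[0,0,0]]}}

```text
t: 13.7
ee_pos: [0.4257, 0.0873, 0.0679]
tool_rot: [[0.192, 0.981, -0.001], [0.981, -0.192, 0.0], [-0.0, -0.001, -1.0]]
wrist_force: [0.8, 0.8, 0.2]
gripper_width: 0.0869
gripper_force: 0.0
```

Request:
{"op": "drive_tool", "data": {"offset": [[0,0,0],[0,0,0],[0,0,0],[0,0,0],[0,0,0],[0,0,0],[0,0,0],[0,0,0]], "rot": [[0,0,0],[0,0,0],[0,0,0],[0,0,0],[0,0,0],[0,0,0],[0,0,0],[0,0,0]], "fingers": 0, "newtons": 30}}

```text
t: 14.37
ee_pos: [0.4257, 0.0875, 0.0688]
tool_rot: [[0.192, 0.981, 0.001], [0.981, -0.192, -0.0], [0.0, 0.001, -1.0]]
wrist_force: [-1.1, 0.2, 6.8]
gripper_width: 0.0579
gripper_force: 30.0
```

```bash
python3 go.py .629,-.0787,.12 
```

```text
t 14.3667 p [0.4257 0.0875 0.0688] yang -11.050656265502173 z [ 0.0007 -0.     -1.    ] w 0.05787513766860506 F 29.98029295820743
.629,-.0787,.12 offset [-0.1241  0.2314 -0.051 ]
```

Request:
{"op": "drive_tool", "data": {"offset": [[0,0,-0.02],[0,0,-0.045],[0,0,-0.07],[-0.01,0.005,-0.092],[-0.033,0.02,-0.1],[-0.057,0.04,-0.1],[-0.08,0.062,-0.1],[-0.1,0.087,-0.1],[-0.115,0.114,-0.1],[-0.123,0.143,-0.1],[-0.124,0.17,-0.095],[-0.124,0.196,-0.085]], "rot": [[0,0,0],[0,0,0],[0,0,0],[0,0,0],[0,0,0],[0,0,0],[0,0,0],[0,0,0],[0,0,0],[0,0,0],[0,0,0],[0,0,0]]}}

```text
t: 15.37
ee_pos: [0.5954, -0.0733, 0.1529]
tool_rot: [[0.194, 0.981, 0.0], [0.981, -0.194, -0.0], [-0.0, 0.0, -1.0]]
wrist_force: [0.3, 0.7, -5.0]
gripper_width: 0.0577
gripper_force: 30.0
```

Request:
{"op": "drive_tool", "data": {"offset": [[0,0.018,0.01],[0,0.03,0.022],[0,0.035,0.034],[0,0.035,0.042],[0,0.035,0.042],[0,0.035,0.042]], "rot": [[0,0,0],[0,0,0],[0,0,0],[0,0,0],[0,0,0],[0,0,0]]}}

```text
t: 15.87
ee_pos: [0.6262, -0.0778, 0.1099]
tool_rot: [[0.192, 0.981, -0.005], [0.981, -0.192, 0.001], [0.001, -0.005, -1.0]]
wrist_force: [1.1, -0.1, -4.0]
gripper_width: 0.0572
gripper_force: 30.0
```

```bash
python3 go.py .629,-.0787,.0878
```

```text
t 15.8667 p [ 0.6262 -0.0778  0.1099] yang -11.047737076129568 z [-0.0048  0.0015 -1.    ] w 0.05723746641894051 F 29.98229983728379
.629,-.0787,.0878 offset [-0.0004  0.003   0.0221]
```

Request:
{"op": "drive_tool", "data": {"offset": [[0,0.001,0.008],[0,0.001,0.014],[0,0.001,0.019],[0,0.001,0.022],[0,0.001,0.0235],[0,0.001,0.0245],[0,0.001,0.0245]], "rot": [[0,0,0],[0,0,0],[0,0,0],[0,0,0],[0,0,0],[0,0,0],[0,0,0]]}}

```text
t: 16.45
ee_pos: [0.6289, -0.0786, 0.0879]
tool_rot: [[0.192, 0.981, -0.001], [0.981, -0.192, 0.0], [-0.0, -0.001, -1.0]]
wrist_force: [-3.1, 0.7, 3.5]
gripper_width: 0.0578
gripper_force: 30.0
```

Request:
{"op": "drive_tool", "data": {"offset": [[0,0,0],[0,0,0],[0,0,0],[0,0,0],[0,0,0],[0,0,-0.02],[0,0,-0.05],[0,0,-0.08],[0,0,-0.11],[0,0,-0.135],[0.01,-0.011,-0.14],[0.03,-0.034,-0.14]], "rot": [[0,0,0],[0,0,0],[0,0,0],[0,0,0],[0,0,0],[0,0,0],[0,0,0],[0,0,0],[0,0,0],[0,0,0],[0,0,0],[0,0,0]], "fingers": 1}}

```text
t: 17.45
ee_pos: [0.6055, -0.0452, 0.2295]
tool_rot: [[0.195, 0.981, 0.009], [0.981, -0.195, -0.003], [-0.001, 0.01, -1.0]]
wrist_force: [0.0, 0.2, -0.5]
gripper_width: 0.0871
gripper_force: 0.0
```

Request:
{"op": "drive_tool", "data": {"offset": [[0.024,-0.027,0],[0.048,-0.054,0],[0.072,-0.082,0],[0.096,-0.109,0],[0.12,-0.137,0],[0.144,-0.165,0],[0.168,-0.192,0],[0.19,-0.218,0],[0.207,-0.238,0],[0.216,-0.248,0.01],[0.217,-0.249,0.025],[0.217,-0.249,0.03]], "rot": [[0,0,0],[0,0,0],[0,0,0],[0,0,0],[0,0,0],[0,0,0],[0,0,0],[0,0,0],[0,0,0],[0,0,0],[0,0,0],[0,0,0]]}}

```text
t: 18.45
ee_pos: [0.3962, 0.2186, 0.1951]
tool_rot: [[0.189, 0.982, -0.004], [0.982, -0.189, -0.001], [-0.001, -0.003, -1.0]]
wrist_force: [-0.5, 0.1, -0.9]
gripper_width: 0.087
gripper_force: 0.0
```

```bash
python3 go.py .399,.2183,.096;  python3 - <<'E'
from seg import *
t=vision.snapshot("top"); b=vision.snapshot("side")
print(proj("top",(.629,-.0787,.139)),proj("side",(.399,.2183,.15)))
save(cv2.resize(np.hstack([t[60:360,200:500],b[60:360,170:470]]),(800,400)),"p5.png")
E
```

```text
t 18.45 p [0.3962 0.2186 0.1951] yang -10.908464752584731 z [-0.0037 -0.0008 -1.    ] w 0.08700316709542598 F 0.0
.399,.2183,.096 offset [0.0004 0.0031 0.0991]
[369.8744 131.3994] [302.0566 260.9681]
```

View pics/p5.png

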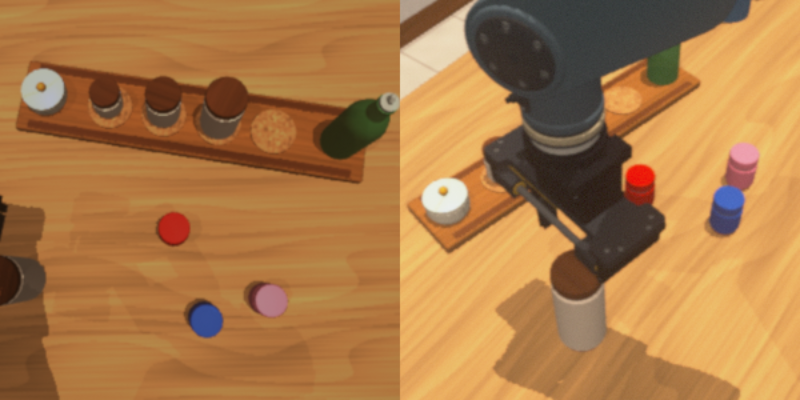

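jar_120 stands on the third cork, with its lid at top px about (370,133) against (370,131) expected. The fingers straddle jar_150 at side crop (577,275).

Request:
{"op": "drive_tool", "data": {"offset": [[0,0.001,0.02],[0,0.001,0.04],[0,0.001,0.06],[0,0.001,0.08],[0,0.001,0.095],[0,0.001,0.1],[0,0.001,0.1]], "rot": [[0,0,0],[0,0,0],[0,0,0],[0,0,0],[0,0,0],[0,0,0],[0,0,0]]}}

```text
t: 19.13
ee_pos: [0.4001, 0.2172, 0.096]
tool_rot: [[0.193, 0.981, -0.002], [0.981, -0.193, -0.001], [-0.001, -0.002, -1.0]]
wrist_force: [0.2, 0.1, 0.3]
gripper_width: 0.0868
gripper_force: 0.0
```

Request:
{"op": "drive_tool", "data": {"offset": [[0,0,0],[0,0,0],[0,0,0],[0,0,0],[0,0,0],[0,0,0],[0,0,0],[0,0,0]], "rot": [[0,0,0],[0,0,0],[0,0,0],[0,0,0],[0,0,0],[0,0,0],[0,0,0],[0,0,0]], "fingers": 0, "newtons": 35}}

```text
t: 19.8
ee_pos: [0.3996, 0.2179, 0.0974]
tool_rot: [[0.192, 0.981, -0.0], [0.981, -0.192, 0.0], [0.0, -0.0, -1.0]]
wrist_force: [-3.2, 0.4, 6.8]
gripper_width: 0.0633
gripper_force: 34.9
```

```bash
python3 go.py .6125,-.1626,.116 
```

```text
t 19.8 p [0.3996 0.2179 0.0974] yang -11.049320310860642 z [-0.0003  0.0002 -1.    ] w 0.06332200794216011 F 34.930273729842156
.6125,-.1626,.116 offset [-0.3326  0.2818 -0.0187]
```

Request:
{"op": "drive_tool", "data": {"offset": [[0,0,-0.02],[0,0,-0.045],[0,0,-0.07],[-0.01,0.005,-0.09],[-0.035,0.015,-0.095],[-0.065,0.026,-0.095],[-0.098,0.038,-0.095],[-0.131,0.05,-0.095],[-0.164,0.062,-0.095],[-0.197,0.074,-0.095],[-0.23,0.086,-0.095],[-0.262,0.098,-0.095]], "rot": [[0,0,0],[0,0,0],[0,0,0],[0,0,0],[0,0,0],[0,0,0],[0,0,0],[0,0,0],[0,0,0],[0,0,0],[0,0,0],[0,0,0]]}}

```text
t: 20.8
ee_pos: [0.445, -0.0597, 0.1909]
tool_rot: [[0.192, 0.981, -0.002], [0.981, -0.192, 0.001], [0.0, -0.002, -1.0]]
wrist_force: [0.5, 0.3, -5.9]
gripper_width: 0.0635
gripper_force: 34.9
```

Request:
{"op": "drive_tool", "data": {"offset": [[-0.028,0.012,0],[-0.05,0.03,0],[-0.065,0.053,0],[-0.07,0.08,0],[-0.07,0.108,0],[-0.07,0.134,0.005],[-0.07,0.157,0.015],[-0.07,0.173,0.027],[-0.07,0.182,0.039],[-0.07,0.184,0.046],[-0.07,0.184,0.048],[-0.07,0.184,0.048]], "rot": [[0,0,0],[0,0,0],[0,0,0],[0,0,0],[0,0,0],[0,0,0],[0,0,0],[0,0,0],[0,0,0],[0,0,0],[0,0,0],[0,0,0]]}}

```text
t: 21.8
ee_pos: [0.611, -0.1613, 0.1418]
tool_rot: [[0.192, 0.981, -0.005], [0.981, -0.192, 0.002], [0.001, -0.006, -1.0]]
wrist_force: [-0.1, 0.1, -6.8]
gripper_width: 0.0634
gripper_force: 34.9
```

```bash
python3 go.py .6122,-.1626,.1164
```

```text
t 21.8 p [ 0.611  -0.1613  0.1418] yang -11.04345460632258 z [-0.0053  0.0022 -1.    ] w 0.06344245900392402 F 34.940186608582735
.6122,-.1626,.1164 offset [-0.0011  0.0016  0.0254]
```

Request:
{"op": "drive_tool", "data": {"offset": [[0,0,0.008],[0,0,0.015],[0,0,0.021],[0,0,0.025],[0,0,0.027],[0,0,0.028],[0,0,0.028]], "rot": [[0,0,0],[0,0,0],[0,0,0],[0,0,0],[0,0,0],[0,0,0],[0,0,0]]}}

```text
t: 22.38
ee_pos: [0.6128, -0.162, 0.1166]
tool_rot: [[0.192, 0.981, -0.001], [0.981, -0.192, 0.0], [-0.0, -0.001, -1.0]]
wrist_force: [-2.1, 0.7, -0.5]
gripper_width: 0.0637
gripper_force: 34.9
```

Request:
{"op": "drive_tool", "data": {"offset": [[0,0,0.0005],[0,0,0.001],[0,0,0.001]], "rot": [[0,0,0],[0,0,0],[0,0,0]]}}

```text
t: 22.63
ee_pos: [0.6129, -0.162, 0.1165]
tool_rot: [[0.192, 0.981, -0.0], [0.981, -0.192, -0.0], [-0.0, -0.0, -1.0]]
wrist_force: [-4.3, 1.8, 6.1]
gripper_width: 0.0634
gripper_force: 35.0
```

Request:
{"op": "drive_tool", "data": {"offset": [[0,0,0],[0,0,0],[0,0,0],[0,0,0],[0,0,0],[0,0,0],[0,0,-0.015],[0,0,-0.04],[0,0,-0.07],[0,0,-0.1],[0,0,-0.12],[0,0,-0.12]], "rot": [[0,0,0],[0,0,0],[0,0,0],[0,0,0],[0,0,0],[0,0,0],[0,0,0],[0,0,0],[0,0,0],[0,0,0],[0,0,0],[0,0,0]], "fingers": 1}}

```text
t: 23.63
ee_pos: [0.6165, -0.1636, 0.2403]
tool_rot: [[0.192, 0.981, 0.01], [0.981, -0.192, -0.005], [-0.003, 0.011, -1.0]]
wrist_force: [0.9, -0.3, 0.4]
gripper_width: 0.0871
gripper_force: 0.0
```

Request:
{"op": "drive_tool", "data": {"offset": [[0,-0.03,0],[0,-0.065,0],[0,-0.1,0],[0,-0.135,0],[0,-0.165,0],[0,-0.18,0],[0,-0.18,0],[0,-0.18,0]], "rot": [[0,0,0],[0,0,0],[0,0,0],[0,0,0],[0,0,0],[0,0,0],[0,0,0],[0,0,0]]}}

```text
t: 24.3
ee_pos: [0.4363, -0.1276, 0.2345]
tool_rot: [[0.192, 0.981, 0.0], [0.981, -0.192, -0.0], [0.0, 0.0, -1.0]]
wrist_force: [0.8, 0.4, 0.3]
gripper_width: 0.0872
gripper_force: 0.0
```

Request:
{"op": "drive_tool", "data": {"offset": [[-0.03,0,0],[-0.065,0,0],[-0.1,0,0],[-0.135,0,0],[-0.17,0,0],[-0.2,0,0],[-0.21,0,0],[-0.21,0,0]], "rot": [[0,0,0],[0,0,0],[0,0,0],[0,0,0],[0,0,0],[0,0,0],[0,0,0],[0,0,0]]}}

```text
t: 24.97
ee_pos: [0.3971, -0.3375, 0.2343]
tool_rot: [[0.195, 0.981, 0.001], [0.981, -0.195, -0.002], [-0.001, 0.002, -1.0]]
wrist_force: [0.3, 1.0, 0.2]
gripper_width: 0.0874
gripper_force: 0.0
```

```bash
python3 go.py; python3 - <<'E'
from seg import *
t=vision.snapshot("top"); b=vision.snapshot("side")
for h,p in zip((.085,.111,.139,.169),((.6615,.0882),(.6453,.0047),(.629,-.0787),(.6125,-.1626))): print(proj("top",(*p,h)),proj("side",(*p,h)))
save(cv2.resize(np.hstack([t[90:210,205:505],b[30:230,170:420][:120*0+200]][:1]),(750,300)),"p6.png")
save(cv2.resize(b[20:245,170:470],(800,600)),"p7.png")
E
```

```text
t 24.9667 p [ 0.3971 -0.3375  0.2343] yang -11.246365640552925 z [ 0.0013 -0.0018 -1.    ] w 0.08740366447351752 F 0.0
[278.0151 127.7924] [241.8418 167.8226]
[321.885  129.6778] [274.2016 138.1916]
[369.8744 131.3994] [305.4808 108.7906]
[423.4516 132.9941] [336.0884  79.3405]
```

View pics/p6.png

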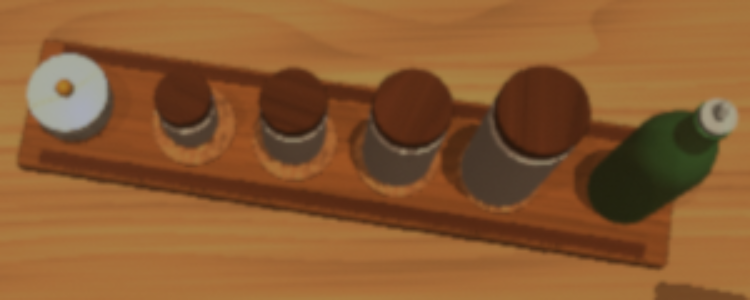

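View pics/p7.png

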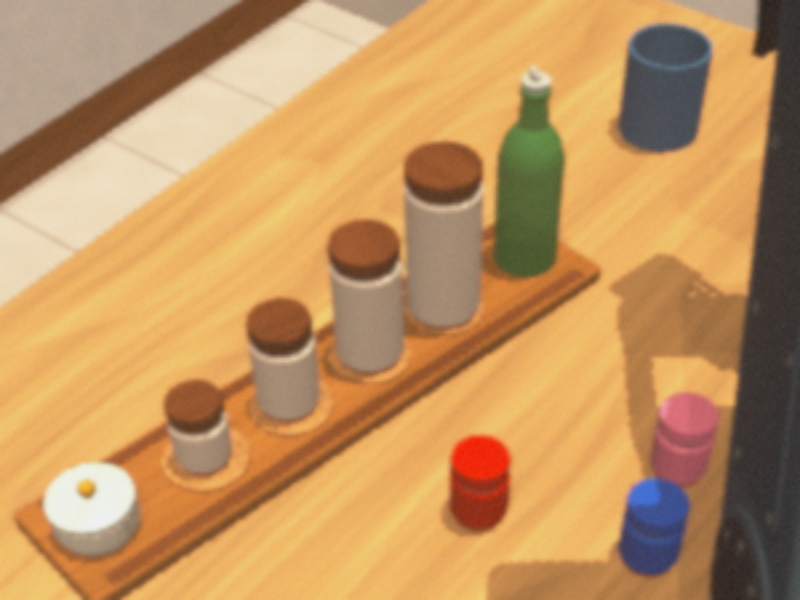

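All four jars stand upright on their corks in descending order, with the lids at top px (279,129), (322,130), (370,133) and (422,135). Each is within about 2 px of its target. The bottle and salt cellar look undisturbed, so I hand in.

```bash
python3 -c "
from rig import ctrl
print(ctrl.sign_off())"
```

```text
the job is handed in; nothing more can be done
None
```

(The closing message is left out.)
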